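# Open both leaves of the turner's bench cupboard

## Robot

A 6-joint arm with a two-finger parallel gripper is mounted at the origin on the work surface. World frame = base frame: x ahead of the robot, y to its left, z up, the work surface at z = 0. Lengths are in m, angles in degrees, forces in N, time in s.
With the tool pointing down it reaches from about 0.4 to 0.825 m from the base axis. Payload 7 kg.
Tool frame: the origin (TCP) lies midway between the tips of the shut fingers; the grasp point (between the pads) lies 19 mm behind it; x points along the fingers, z is the direction in which the jaws open and shut, and the axes are right-handed (so a half turn about x gives the same grasp; the last joint's range is limited). The gripper opens to 88 mm and grips with 3 to 60 N. Pads are 19 mm wide; open, the fingers measure 130 mm over their backs; the gripper's body (78 mm by 193 mm) begins 47 mm behind the grasp point.
Start: joints at [80.564, 20.546, 0.682, 0, -70.136, -16.507], TCP at [0.295, 0.607, 0.227] pointing down, gripper open.
Joint ranges: [-176.03, 176.03], [-82.01, 121.73], [-58.28, 71.71], [-173.87, 95.51], [-174.79, -0.11], [-173.66, 173.66]. Speed limits (degrees/s): [136.94, 136.94, 172.46, 180, 180, 180].

## Interface

Orientations are given as [roll, pitch, yaw] about the fixed x, y, z axes, in that order (R = Rz(yaw) Ry(pitch) Rx(roll)).
In Python, from plant import ctrl gives the robot as it stands.
- The arm moves only by the tool servo_tool, never from a script. Its argument "motion" is a list of rows, each an object with "offset": the shift along the tool's x, y, z in m, a list of three; "roll": the turn about the tool's x in degrees; "claw": the opening, from -1 (shut) to 1 (fully open), so that 0 is half open. In form: [{"offset": [x, y, z], "roll": roll, "claw": claw}, ...]. A call has 1 to 12 rows; each row shifts and turns the commanded pose from where the row before left it, along the tool's axes as they then stand; what a row does not reach is not made up. A row lasts 1/8 s, in which the tool goes at most 62.5 mm and 10.7 degrees, less where a joint would pass 70% of its speed; a pose out of reach is approached as far as the arm can. A call is refused whole if a number of a shift passes 0.0625 or a number of a turn 10.7, either way. A call with a gripper value outside its range is refused whole. The fingers move at their own pace and stop on an object; the grip force is fixed at half the most. Time passes only in rows, so rows that do not move let the fingers close. It gives the time, the measured TCP pose, the force and the opening at its end, in the units of the state.
- ctrl.get_obs(): the state, without advancing time (a new reading comes with each control period).
- ctrl.snapshot(name): name is "scene" or "side" or "wrist"; returns a dict with "frame" (480x640x3 uint8, blue, green, red), "z_map" (480x640 float32, m along the optical axis (not along the pixel's ray), 0 where there is no reading), "mtx" (3x3 intrinsics, pixels), "k1" (the pictures are not rectified: a ray, as slopes to the right and down, at radius r is drawn at 1 + k1 r^2 times it, then the intrinsics apply), "extrinsics" (4x4, takes a point from camera to world coordinates). Camera axes: x right, y up, looking along -z (the intrinsics and any distortion apply to the point x, -y, -z); pixel columns grow to the right and rows downward; lengths in m; the calibration is good to about 2 mm. A picture is of the moment at which its call begins.
- ctrl.close_job(): hands the job in, once; it reports no verdict.
The state is a dict: "clock": time; "joint_pos": joint angles; "qvel": joint speeds; "tau": joint torques, N m; "tool_pos": TCP position; "orientation": TCP orientation; "force": force on the tool from outside, world axes, zero at the start; "moment": the same for the moment, N m; "opening": finger opening in m.
Only numpy, scipy, OpenCV 4.12 (cv2) and the standard library are available. Lean on these libraries where they do the work, as an engineer would, in place of code of your own. Each camera call takes 0.05 s, during which the arm holds its last target.

## Task

Open the small double-door cupboard completely so that its shelves can be loaded: first swing the active leaf (the one with the metal cover channel) wide open, then lift the flush bolt on the other, passive leaf fully up and swing that leaf wide open too, leaving both standing about square to the front and the bolt up. A mallet or a candlestick stands in the way of the doors: lift it aside first and stand it upright on the bench, so that no part of the cupboard bumps the mallet or the candlestick, and do not shift or topple the bowl or the inlaid box.

Things in the scene. Friction and masses are not known exactly. Their poses are not given: they have to be found in the camera images.
- cupboard: Plywood bench cupboard, fixed, 374 mm wide (its y), 200 mm deep, 190 mm high; two leaves, tops at 180 mm, meeting at y = 0. Origin: on the bench under the middle of the closed doors' front faces. Its -x points out of the front, +y to the passive leaf's side, z up; y values below are in this frame. A keeper loop on the sill stands 34 mm out from the faces, 30 mm high.
- active (a joint): Angle of the active leaf, rad: 0 closed (starts up to 0.08 ajar), grows as it swings out, stop 1.75; opens anticlockwise seen from above, stays where left (0.1 N m). Leaf 170 x 16 mm; its free edge has an aluminium cover channel (closed: y -15 to +45 mm, 46 mm out from the faces, top at 180 mm) that hides the bolt and keeps it down; its corner sweeps 220 mm from the hinge.
- passive (a joint): Angle of the passive leaf, rad: 0 closed, grows as it swings out, stop 1.75; opens clockwise seen from above, stays where left (0.1 N m). Leaf 170 mm wide, 16 mm thick, free edge at y = 0. While the bolt is down it gives only about 0.02 rad.
- bolt (a joint): Lift of the flush bolt in m: 0 shot down (up to 0.002 at the start), 0.032 fully up; clear of the keeper from 0.023. It slides straight up, needs about 4 N, and stays where it is left.
- active_handle (a point): Grip point on the active leaf's upright D handle: round steel bar 16 mm thick, 82 to 175 mm above the bench, its axis 40 mm in front of the door face and 95 mm along the leaf from the hinge (closed: y = -75 mm). The point is on the bar's axis, 150 mm above the bench; its axes turn with the leaf (closed: parallel to the cupboard's).
- passive_handle (a point): The same on the passive leaf, 62 mm along the leaf from its hinge (closed: y = +108 mm).
- active_hinge (a point): Point on the active leaf's upright hinge axis, at bench height, in the plane of the closed door faces.
- passive_hinge (a point): The same for the passive leaf.
- bolt_knob (a point): Middle of the flush bolt's knob: upright dark steel cylinder 24 mm thick, 32 mm tall (134 to 166 mm above the bench with the bolt down) on a 10 mm rod. On the front of the passive leaf, axis 20 mm in front of the face, 148 mm along the leaf from its hinge (closed: y = +22 mm), under the active leaf's cover until that is opened; rises with the bolt.
- mallet: Loose wooden turner's mallet standing upright on its head: dark head 72 mm thick, 95 mm tall; above it a light round handle 28 mm thick up to 185 mm. 0.3 to 0.55 kg. Origin: centre of its underside, z up. Either this or the candlestick stands in front of the doors, within their swing; the other stands away to one side of the cupboard.
- candlestick: Loose turned wooden candlestick standing upright: base 80 mm across and 30 mm tall, stem 32 mm thick up to 180 mm (grip between 110 and 180 mm). 0.25 to 0.5 kg. Origin: centre of its underside, z up.
- bowl: Loose turned wooden bowl standing on the bench to one side, 150 mm across the rim, 80 mm high. Origin: centre of its underside. A bystander.
- inlaid_box: Loose closed inlaid wooden box 120 x 90 x 46 mm lying flat on the bench to one side; origin: centre of its underside, x along its length. A bystander.
Not all that is in view belongs to the job. Leave any green or turquoise look-alike of the mallet alone.

How it is judged:
By the outcome, as a careful person would: the job done as asked, in the order asked, and still so for the second after the job is handed in, with the robot touching nothing.
It also fails if it takes over 72 s, if anything falls off the work surface, if the arm or the gripper's body presses on something with over 40 N, if the wrist force passes 120 N, or if a joint passes its speed limit or range.

## Working session

There is one attempt and no reset: what is moved stays moved. The work goes in short steps, Python scripts to look and compute and a tool call to move; the robot and the scene stay as the last step left them, time stands still between calls to the robot, and variables do not carry over. Pictures are saved under pics/ and viewed, and the job is handed in when it is done.

Besides the shell and the picture viewer there is one more tool, called after ">>>" by a JSON object that holds its "op" and its "data". servo_tool: Moves the arm, as the interface text tells. Its arguments: {"type":"object","properties":{"motion":{"type":"array"}},"required":["motion"]}

```bash
ls; mkdir -p pics; python3 - <<'E'
from plant import ctrl
import cv2,numpy as np
print(ctrl.get_obs())
for n in ["scene","side","wrist"]:
    s=ctrl.snapshot(n); cv2.imwrite(f"pics/{n}0.png",s["frame"]); np.savez(f"pics/{n}0.npz",**s); print(n,s["mtx"].tolist(),s["k1"],s["extrinsics"].round(3).tolist())
E
```

```text
pics
{'clock': 0.0, 'joint_pos': array([ 8.05632702e+01,  2.05887547e+01,  6.33122989e-01, -2.02503749e-02,
       -7.01372628e+01, -1.65081312e+01]), 'qvel': array([ 0.07215434, -0.02112587,  0.01771637, -0.12333651, -0.01998712,
        0.00879843]), 'tau': array([-1.41306173e-03, -5.82718527e+01,  2.93050110e+01,  6.99699014e+00,
        6.95468858e-03, -1.54247537e-04]), 'tool_pos': array([0.29510995, 0.60650747, 0.22564761]), 'orientation': array([   4.92840401,   89.90517427, -111.02335282]), 'force': array([-0.33169995, -0.45468187, -0.51281631]), 'moment': array([0.05969558, 0.01780136, 0.04391839]), 'opening': 0.088109544489459}
scene [[562.2700845453446, 0.0, 322.07401859923175], [0.0, 562.2700845453446, 236.20715991969888], [0.0, 0.0, 1.0]] 0.05386351865142935 [[-0.929, -0.347, 0.124, 0.705], [0.369, -0.881, 0.297, 0.426], [0.007, 0.322, 0.947, 1.441], [0.0, 0.0, 0.0, 1.0]]
side [[507.0326599546867, 0.0, 314.01070088844193], [0.0, 507.0326599546867, 242.59977119188238], [0.0, 0.0, 1.0]] -0.13876496375345 [[0.904, 0.262, -0.337, 0.079], [-0.427, 0.592, -0.684, -0.872], [0.02, 0.762, 0.647, 0.934], [0.0, 0.0, 0.0, 1.0]]
wrist [[416.7664989458997, 0.0, 321.6642456694677], [0.0, 416.7664989458997, 235.81942951370786], [0.0, 0.0, 1.0]] -0.015890209236652336 [[-0.438, 0.863, 0.251, 0.363], [-0.899, -0.421, -0.121, 0.574], [0.002, -0.278, 0.961, 0.383], [0.0, 0.0, 0.0, 1.0]]
```

View pics/scene0.png

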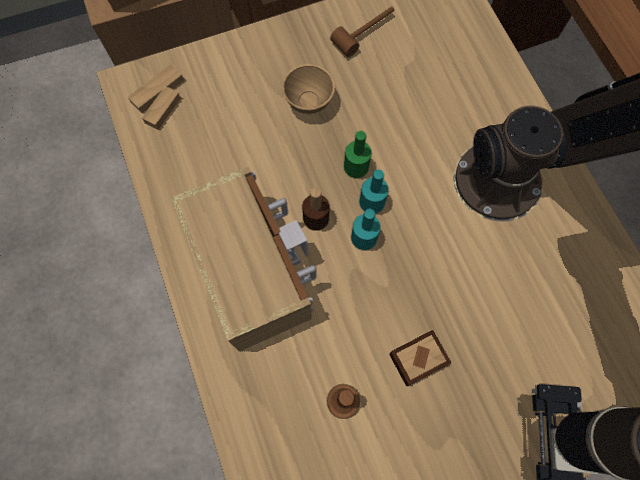

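View pics/side0.png

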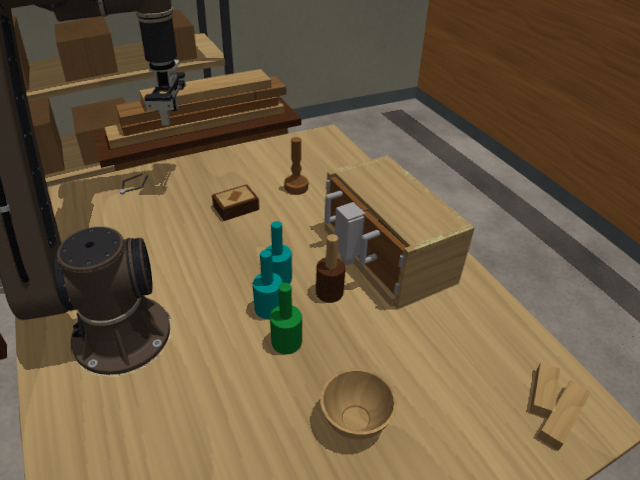

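View pics/wrist0.png

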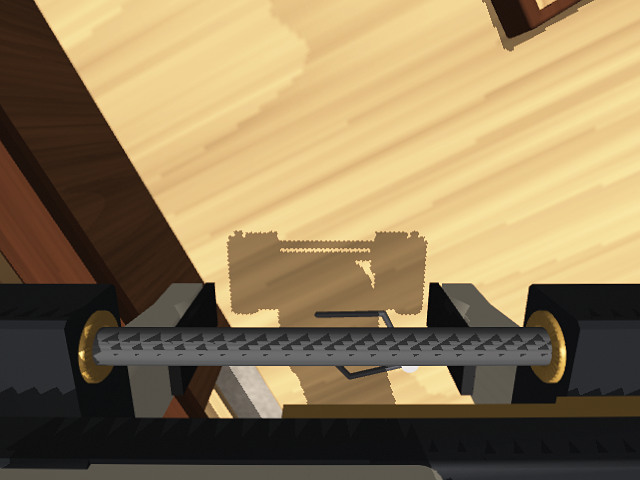

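The real mallet (dark head, light handle) is at scene (316,210), in front of the doors. The look-alikes are green (357,157) and turquoise (374,192) and (366,230). A lying hammer is at (345,40). The candlestick is at (345,400), away to the side, the box at (420,358) and the bowl at (309,90). Measuring next.

```bash
cat > h.py <<'E'
import numpy as np,cv2
def cloud(s):
    z=s["z_map"];K=s["mtx"];k=float(s["k1"]);E=s["extrinsics"]
    v,u=np.mgrid[0:480,0:640]
    xd=(u-K[0,2])/K[0,0];yd=(v-K[1,2])/K[1,1]
    x,y=xd.copy(),yd.copy()
    for _ in range(10):
        f=1+k*(x*x+y*y);x=xd/f;y=yd/f
    P=np.stack([x*z,-y*z,-z],-1)@E[:3,:3].T+E[:3,3]
    P[z==0]=np.nan
    return P
def fitc(p):
    A=np.c_[2*p,np.ones(len(p))];c=np.linalg.lstsq(A,(p**2).sum(1),rcond=None)[0]
    return c[:2],np.sqrt(c[2]+c[0]**2+c[1]**2)
def load(n):return dict(np.load(f"pics/{n}.npz"))
def proj(s,p):
    E=s["extrinsics"];q=E[:3,:3].T@(np.array(p)-E[:3,3]);a=np.array([q[0],-q[1]])/-q[2]
    a=a*(1+float(s["k1"])*(a@a));return (s["mtx"]@np.r_[a,1])[:2]
E
python3 - <<'E'
from h import *
s=load("scene0");P=cloud(s);t=load("side0");Q=cloud(t)
for n,p in [("malletTop",(316,193)),("head",(322,215)),("bench",(330,300)),("cand",(346,396)),("cuptop",(230,240)),("bowlrim",(309,69)),("cover",(291,234)),("green",(360,135)),("tq1",(377,175)),("tq2",(369,212))]:
    print(n,P[p[1],p[0]].round(3))
# cupboard: top plane z~.19
for nm,C in (("scene",P),("side",Q)):
    m=(abs(C[...,2]-.19)<.006)&(C[...,0]>.5)&(C[...,1]>-.3)&(C[...,1]<.35)
    m=cv2.morphologyEx(m.astype(np.uint8),cv2.MORPH_OPEN,np.ones((5,5)))
    k,l,st,_=cv2.connectedComponentsWithStats(m);i=1+np.argmax(st[1:,4])
    p=C[l==i][:,:2].astype(np.float32)
    r=cv2.minAreaRect(p);print(nm,r,cv2.boxPoints(r).round(3).tolist(), st[i])
# objects by height slices
def clus(C,lo,hi,nm):
    m=((C[...,2]>lo)&(C[...,2]<hi)&(C[...,0]>.2)&(C[...,0]<1.1)).astype(np.uint8)
    k,l,st,_=cv2.connectedComponentsWithStats(m)
    for i in range(1,k):
        if st[i,4]>15:
            p=C[l==i];f=fitc(p[:,:2]);r=cv2.minAreaRect(p[:,:2].astype(np.float32));print(nm,st[i][:5],"z%.3f-%.3f"%(p[:,2].min(),p[:,2].max()),"fit",f[0].round(3),round(f[1],3),"rect",np.round(r[0],3),np.round(r[1],3),round(r[2],1))
clus(P,.155,.2,"scene hi");clus(Q,.155,.2,"side hi")
clus(P,.02,.05,"scene lo");clus(P,.06,.09,"scene mid");clus(Q,.02,.09,"side lo");
E
```

```text
malletTop [ 0.513 -0.076  0.185]
head [ 0.508 -0.048  0.098]
bench [ 0.561  0.145 -0.   ]
cand [0.625 0.387 0.179]
cuptop [ 0.744 -0.037  0.188]
bowlrim [ 0.374 -0.485  0.07 ]
cover [ 0.606 -0.002  0.18 ]
green [ 0.351 -0.184  0.181]
tq1 [ 0.355 -0.067  0.181]
tq2 [0.412 0.016 0.184]
scene ((0.7413576245307922, -0.00864611566066742), (0.18534089624881744, 0.376778244972229), 3.084001064300537) [[0.6389999985694885, 0.17399999499320984], [0.6589999794960022, -0.20200000703334808], [0.843999981880188, -0.19200000166893005], [0.8240000009536743, 0.18400000035762787]] [  173   174   131   165 11031]
side ((0.7377662062644958, -0.00902712345123291), (0.202022984623909, 0.38064152002334595), 2.7353055477142334) [[0.628000020980835, 0.17599999904632568], [0.6460000276565552, -0.20399999618530273], [0.8479999899864197, -0.1940000057220459], [0.8299999833106995, 0.1860000044107437]] [ 330  157  142   95 6191]
scene hi [355 130  12  16 145] z0.156-0.193 fit [ 0.351 -0.18 ] 0.011 rect [ 0.351 -0.18 ] [0.028 0.027] 29.8
scene hi [  171   167   146   176 14323] z0.155-0.199 fit [ 0.728 -0.003] 0.
[... 4744 characters left out ...]
007 rect [ 0.634 -0.062] [0.004 0.021] 3.3
side lo [273 258  20  25 322] z0.020-0.090 fit [0.418 0.017] 0.033 rect [ 0.424 -0.009] [0.06  0.018] 11.5
side lo [316 270  29  28 563] z0.020-0.090 fit [ 0.516 -0.081] 0.033 rect [ 0.507 -0.096] [0.04 0.07] 58.9
side lo [253 288  27  28 482] z0.020-0.090 fit [ 0.347 -0.083] 0.022 rect [ 0.347 -0.111] [0.05  0.103] 3.4
side lo [270 318  33  32 641] z0.020-0.090 fit [ 0.355 -0.183] 0.035 rect [ 0.346 -0.201] [0.039 0.072] 63.6
side lo [ 533  362   58   85 2551] z0.020-0.037 fit [ 0.797 -0.594] 0.057 rect [ 0.794 -0.585] [0.178 0.123] 23.3
side lo [ 320  368   77   72 3214] z0.020-0.085 fit [ 0.401 -0.43 ] 0.063 rect [ 0.402 -0.428] [0.147 0.149] 4.9
```

```bash
python3 - <<'E'
import cv2,numpy as np
a=cv2.imread("pics/scene0.png")[120:330,170:420];b=cv2.imread("pics/side0.png")[160:370,230:480]
cv2.imwrite("pics/crop0.png",np.hstack([cv2.resize(a,(400,336)),cv2.resize(b,(400,336))]))
E
```

```text
(no output)
```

View pics/crop0.png

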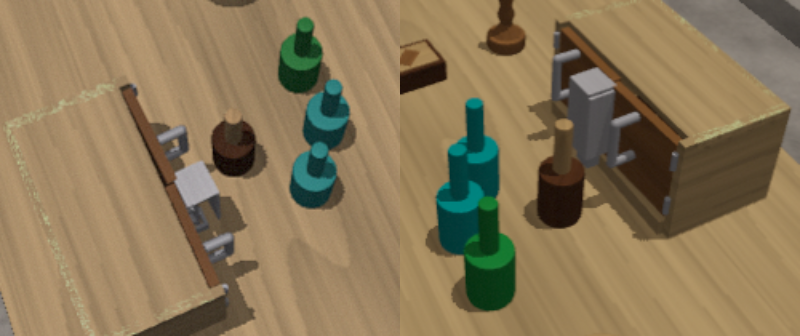

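```bash
python3 - <<'E'
from h import *
for n in ("scene0","side0"):
    s=load(n);C=cloud(s)
    a=np.radians(2.9);R=np.array([[np.cos(a),np.sin(a)],[-np.sin(a),np.cos(a)]])
    o=np.array([.64,-.014])
    c=(C[...,:2]-o)@R.T; z=C[...,2]
    # rough per-y: smallest x for z in .183-.195 (top) and for leaf top z .172-.184, and metal things
    print(n,"y | top xmin xmax | leaftop xmin xmax | face x (z .1-.165) min")
    for y in np.arange(-.19,.2,.015):
        b=abs(c[...,1]-y)<.006
        r=[]
        for lo,hi in ((.186,.197),(.174,.184),(.06,.165)):
            m=b&(z>lo)&(z<hi)&(c[...,0]>-.08)&(c[...,0]<.3)
            x=c[m][:,0]
            r+= [len(x)]+( [x.min().round(3),np.median(x).round(3),x.max().round(3)] if len(x)>1 else [])
        print(round(y,3),r)
E
```

```text
scene0 y | top xmin xmax | leaftop xmin xmax | face x (z .1-.165) min
-0.19 [67, np.float64(-0.004), np.float64(0.08), np.float64(0.189), 3, np.float64(0.025), np.float64(0.121), np.float64(0.162), 0]
-0.175 [354, np.float64(-0.006), np.float64(0.09), np.float64(0.192), 19, np.float64(-0.008), np.float64(0.007), np.float64(0.158), 3, np.float64(-0.014), np.float64(-0.013), np.float64(-0.008)]
-0.16 [315, np.float64(0.013), np.float64(0.104), np.float64(0.192), 38, np.float64(-0.006), np.float64(0.006), np.float64(0.18), 2, np.float64(0.009), np.float64(0.009), np.float64(0.009)]
-0.145 [327, np.float64(0.012), np.float64(0.104), np.float64(0.192), 32, np.float64(-0.007), np.float64(0.002), np.float64(0.074), 4, np.float64(0.009), np.float64(0.009), np.float64(0.009)]
-0.13 [320, np.float64(-0.003), np.float64(0.101), np.float64(0.193), 34, np.float64(-0.009), np.float64(0.002), np.float64(0.15), 9, np.float64(0.006), np.float64(0.008), np.float64(0.009)]
-0.115 [317, np.float64(0.013), np.float64(0.102), np.float64(0.193), 37, np.float64(-0.01), np.float64(0.0), np.float64(0.184), 7,
[... 8010 characters left out ...]
np.float64(0.008), np.float64(0.016), 46, np.float64(-0.006), np.float64(-0.004), np.float64(-0.001)]
0.155 [137, np.float64(0.013), np.float64(0.099), np.float64(0.198), 23, np.float64(-0.005), np.float64(0.004), np.float64(0.016), 47, np.float64(-0.005), np.float64(-0.003), np.float64(-0.001)]
0.17 [154, np.float64(-0.005), np.float64(0.094), np.float64(0.197), 25, np.float64(-0.005), np.float64(0.005), np.float64(0.016), 42, np.float64(-0.014), np.float64(-0.007), np.float64(-0.001)]
0.185 [114, np.float64(-0.003), np.float64(0.08), np.float64(0.195), 4, np.float64(-0.006), np.float64(-0.004), np.float64(-0.003), 6, np.float64(-0.005), np.float64(-0.004), np.float64(-0.001)]
0.2 [0, 0, 0]
```

```bash
python3 - <<'E'
import cv2,numpy as np
from h import *
a=cv2.imread("pics/scene0.png")[160:320,200:340];b=cv2.imread("pics/side0.png")[150:310,310:450]
cv2.imwrite("pics/crop1.png",np.hstack([cv2.resize(a,(400,457),interpolation=2),cv2.resize(b,(400,457),interpolation=2)]))
E
```

```text
(no output)
```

View pics/crop1.png

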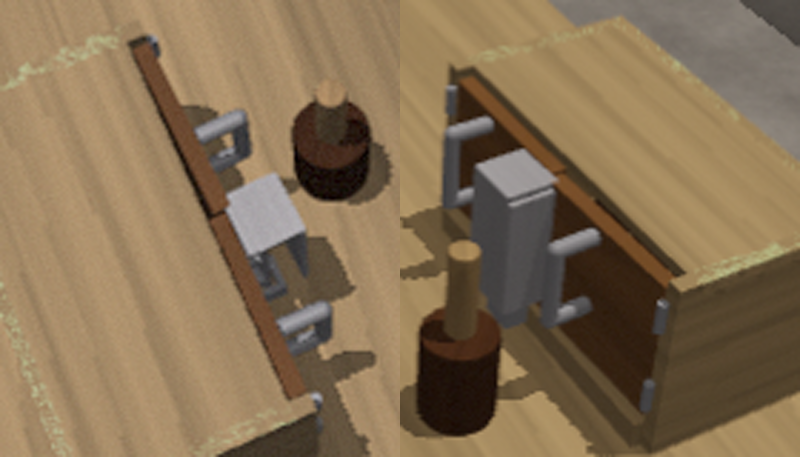

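```bash
cat >> h.py <<'E'
from scipy.spatial.transform import Rotation as Ro
CO=np.array([.635,-.0135]);CA=np.radians(2.9)
CX=np.array([np.cos(CA),np.sin(CA)]);CY=np.array([-np.sin(CA),np.cos(CA)])
def cup(x,y): return CO+x*CX+y*CY
def tocup(p): d=np.asarray(p)[:2]-CO; return np.array([d@CX,d@CY])
def toolR(o):
    return Ro.from_euler('xyz',o["orientation"],degrees=True).as_matrix()
def goto(o,target,zdir_deg):
    "roll needed so that tool z points at world heading zdir_deg (mod 180), then offset in tool axes after roll"
    R=toolR(o); h=np.degrees(np.arctan2(R[1,2],R[0,2]))
    d=(h-zdir_deg+90)%180-90   # +roll about downward x turns heading clockwise
    R2=R@Ro.from_euler('x',d,degrees=True).as_matrix()
    print("heading z",h.round(2),"roll",round(d,2),"offset after roll",(R2.T@(np.array(target)-o["tool_pos"])).round(4),"R2y",R2[:,1].round(3),"R2z",R2[:,2].round(3))
E
python3 - <<'E'
from h import *
from plant import ctrl
o=ctrl.get_obs();print(toolR(o).round(3))
goto(o,[.515,-.0795,.23],90)
print(proj(load("scene0"),[.515,-.0795,.185]),proj(load("side0"),[.515,-.0795,.185]))
E
```

```text
[[-0.     0.899 -0.438]
 [-0.001 -0.438 -0.899]
 [-1.     0.     0.001]]
heading z -115.95 roll -25.95 offset after roll [-0.0034  0.2199  0.6862] R2y [ 1. -0. -0.] R2z [ 0.    -1.     0.001]
[314.6134856  192.00568817] [331.45702391 237.35378467]
```

>>> {"op": "servo_tool", "data": {"motion": [{"offset":[0,0,0],"roll":-8.65,"claw":1},{"offset":[0,0,0],"roll":-8.65,"claw":1},{"offset":[0,0,0],"roll":-8.65,"claw":1},{"offset":[0,0.02,0.05],"roll":0,"claw":1},{"offset":[0,0.02,0.06],"roll":0,"claw":1},{"offset":[0,0.02,0.06],"roll":0,"claw":1},{"offset":[0,0.02,0.06],"roll":0,"claw":1},{"offset":[0,0.02,0.06],"roll":0,"claw":1},{"offset":[0,0.02,0.06],"roll":0,"claw":0.5},{"offset":[0,0.02,0.06],"roll":0,"claw":0.3},{"offset":[0,0.02,0.06],"roll":0,"claw":0.3},{"offset":[0,0.02,0.06],"roll":0,"claw":0.3}]}}

```text
clock: 1.65
tool_pos: [0.4736, 0.0807, 0.2268]
orientation: [124.6, 90.0, 34.6]
force: [1.1, 0.8, 0.2]
opening: 0.0582
```

```bash
python3 - <<'E'
from h import *
from plant import ctrl
o=ctrl.get_obs();print(o["clock"],o["tool_pos"],o["opening"])
goto(o,[.515,-.0795,.131],90)
E
```

```text
1.65 [0.47364801 0.08071107 0.22680704] 0.058163117239804475
heading z -89.97 roll 0.03 offset after roll [0.0958 0.0413 0.1602] R2y [ 1.    -0.     0.001] R2z [ 0. -1. -0.]
```

>>> {"op": "servo_tool", "data": {"motion": [{"offset":[0,0.012,0.045],"roll":0,"claw":0.3},{"offset":[0,0.012,0.045],"roll":0,"claw":0.3},{"offset":[0,0.012,0.045],"roll":0,"claw":0.3},{"offset":[0,0.005,0.025],"roll":0,"claw":0.3},{"offset":[0,0,0],"roll":0,"claw":0.3},{"offset":[0,0,0],"roll":0,"claw":0.3}]}}

```text
clock: 2.4
tool_pos: [0.5143, -0.0772, 0.2264]
orientation: [-102.7, 90.0, 167.3]
force: [0.9, 0.0, 0.3]
opening: 0.0568
```

```bash
python3 - <<'E'
from h import *
from plant import ctrl
o=ctrl.get_obs();print(o["clock"],o["tool_pos"],o["opening"])
goto(o,[.515,-.0795,.131],90)
for n in ["scene","side","wrist"]:
    s=ctrl.snapshot(n); cv2.imwrite(f"pics/{n}1.png",s["frame"]); np.savez(f"pics/{n}1.npz",**s)
E
```

```text
2.4 [ 0.51426868 -0.07720757  0.22638531] 0.05677318413301698
heading z -90.02 roll -0.02 offset after roll [0.0954 0.0008 0.0023] R2y [ 1.  0. -0.] R2z [-0. -1. -0.]
```

View pics/wrist1.png

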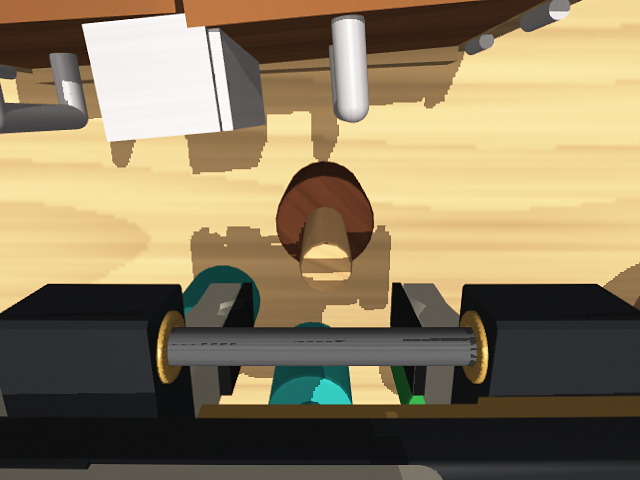

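View pics/side1.png

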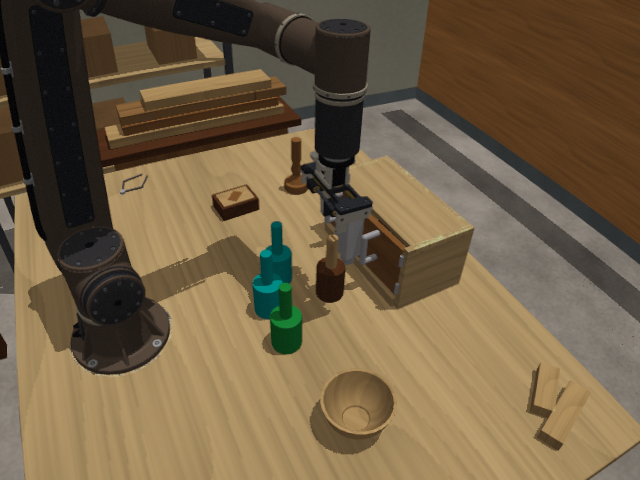

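The wrist view shows the dark-headed mallet with its light handle top at (326,262), centred between the jaws. The turquoise and green ones lie behind. I'll refine its position from wrist depth.

```bash
python3 - <<'E'
from h import *
s=load("wrist1");C=cloud(s)
for lo,hi in((.15,.2),(.1,.15),(.02,.085)):
    m=(C[...,2]>lo)&(C[...,2]<hi)&(abs(C[...,0]-.515)<.05)&(abs(C[...,1]+.08)<.05)
    m[285:]=False
    p=C[m];print(lo,len(p),fitc(p[:,:2]),cv2.minAreaRect(p[:,:2].astype(np.float32)))
E
```

```text
0.15 2628 (array([ 0.51712245, -0.07882535]), np.float64(0.0098926747478493)) ((0.5163007378578186, -0.07875624299049377), (0.02430647239089012, 0.027629230171442032), 2.550783395767212)
0.1 710 (array([ 0.5141705 , -0.07885668]), np.float64(0.013741253162816668)) ((0.5221876502037048, -0.07828786224126816), (0.012511092238128185, 0.027739549055695534), 4.124217510223389)
0.02 646 (array([ 0.5141061, -0.0788722]), np.float64(0.0358647552605293)) ((0.5399054288864136, -0.0776812732219696), (0.020731350407004356, 0.06499285995960236), 2.551779270172119)
```

>>> {"op": "servo_tool", "data": {"motion": [{"offset":[0.03,0,0.0015],"roll":0,"claw":0.3},{"offset":[0.03,0,0],"roll":0,"claw":0.3},{"offset":[0.02,0,0],"roll":0,"claw":0.3},{"offset":[0.015,0,0],"roll":0,"claw":0.3},{"offset":[0,0,0],"roll":0,"claw":0.3},{"offset":[0,0,0],"roll":0,"claw":-1},{"offset":[0,0,0],"roll":0,"claw":-1},{"offset":[0,0,0],"roll":0,"claw":-1},{"offset":[0,0,0],"roll":0,"claw":-1},{"offset":[0,0,0],"roll":0,"claw":-1}]}}

```text
clock: 3.8
tool_pos: [0.5147, -0.0788, 0.132]
orientation: [97.2, 90.0, 7.2]
force: [-1.2, 1.0, 3.9]
opening: 0.0272
```

>>> {"op": "servo_tool", "data": {"motion": [{"offset":[-0.015,0,0],"roll":0,"claw":-1},{"offset":[-0.02,0,0],"roll":0,"claw":-1},{"offset":[0,0,0.03],"roll":0,"claw":-1},{"offset":[0,0,0.04],"roll":0,"claw":-1},{"offset":[0,0,0.04],"roll":0,"claw":-1},{"offset":[0,0.018,0.036],"roll":0,"claw":-1},{"offset":[0,0.023,0.036],"roll":0,"claw":-1},{"offset":[0,0.023,0.036],"roll":0,"claw":-1},{"offset":[0,0.023,0.036],"roll":0,"claw":-1},{"offset":[0,0.018,0.026],"roll":0,"claw":-1},{"offset":[0,0.01,0.015],"roll":0,"claw":-1},{"offset":[0,0,0],"roll":0,"claw":-1}]}}

```text
clock: 5.3
tool_pos: [0.6292, -0.3747, 0.1652]
orientation: [-112.5, 89.9, 157.4]
force: [0.6, -0.4, -5.5]
opening: 0.0274
```

```bash
python3 - <<'E'
from h import *
from plant import ctrl
o=ctrl.get_obs();print(o["clock"],o["tool_pos"],o["opening"],o["force"])
for n in ["scene","side"]:
    s=ctrl.snapshot(n); cv2.imwrite(f"pics/{n}2.png",s["frame"]); np.savez(f"pics/{n}2.npz",**s)
E
```

```text
5.3 [ 0.62917692 -0.37467521  0.16521657] 0.02741940303233665 [ 0.56441625 -0.43021158 -5.50536638]
```

View pics/side2.png

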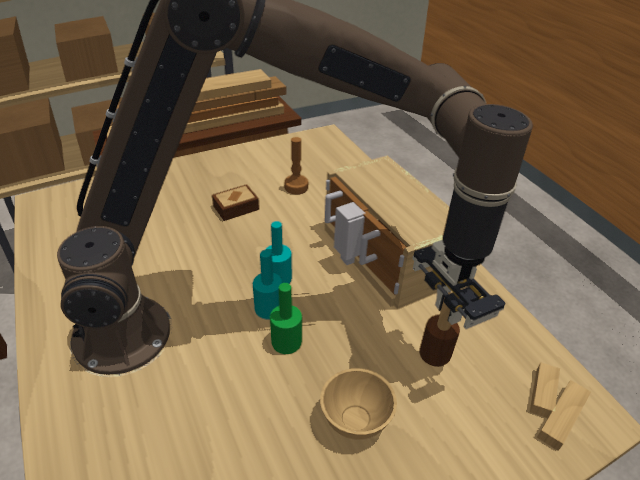

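The mallet hangs upright at side (438,342), clear of the cupboard, bowl and blocks. Lowering it.

>>> {"op": "servo_tool", "data": {"motion": [{"offset":[0.018,0,0],"roll":0,"claw":-1},{"offset":[0.01,0,0],"roll":0,"claw":-1},{"offset":[0.004,0,0],"roll":0,"claw":-1},{"offset":[0.001,0,0],"roll":0,"claw":-1},{"offset":[0,0,0],"roll":0,"claw":-1}]}}

```text
clock: 6.02
tool_pos: [0.6298, -0.3739, 0.1339]
orientation: [57.0, 90.0, -33.0]
force: [-0.0, -1.2, -5.3]
opening: 0.0277
```

>>> {"op": "servo_tool", "data": {"motion": [{"offset":[0.0015,0,0],"roll":0,"claw":-1},{"offset":[0.0008,0,0],"roll":0,"claw":-1},{"offset":[0,0,0],"roll":0,"claw":-1}]}}

```text
clock: 6.4
tool_pos: [0.6298, -0.374, 0.1322]
orientation: [58.1, 89.9, -31.9]
force: [-0.9, -0.3, 0.4]
opening: 0.0273
```

>>> {"op": "servo_tool", "data": {"motion": [{"offset":[0,0,0],"roll":0,"claw":0.2},{"offset":[0,0,0],"roll":0,"claw":0.2},{"offset":[0,0,0],"roll":0,"claw":0.2},{"offset":[-0.02,0,0],"roll":0,"claw":0.2},{"offset":[-0.04,0,0],"roll":0,"claw":0.2},{"offset":[-0.04,0,0],"roll":0,"claw":0.2},{"offset":[0,0,-0.05],"roll":0,"claw":0.1},{"offset":[0,-0.01,-0.06],"roll":0,"claw":0.1},{"offset":[0,-0.015,-0.06],"roll":0,"claw":0},{"offset":[0,-0.015,-0.06],"roll":0,"claw":0},{"offset":[0,-0.005,-0.04],"roll":0,"claw":0},{"offset":[0,0,0],"roll":0,"claw":0}]}}

```text
clock: 7.9
tool_pos: [0.5845, -0.1013, 0.2321]
orientation: [103.5, 89.9, 13.7]
force: [-0.1, -0.5, -0.2]
opening: 0.0438
```

```bash
cat > snap.py <<'E'
from h import *
from plant import ctrl
import sys
k=sys.argv[1]
o=ctrl.get_obs();print(round(o["clock"],2),o["tool_pos"].round(4),round(o["opening"],4),o["force"].round(1),o["joint_pos"].round(1))
for n in sys.argv[2:]:
    s=ctrl.snapshot(n); cv2.imwrite(f"pics/{n}{k}.png",s["frame"]); np.savez(f"pics/{n}{k}.npz",**s)
E
python3 snap.py 3 scene side wrist
python3 - <<'E'
from h import *
from plant import ctrl
o=ctrl.get_obs();goto(o,list(cup(-.0443,-.0768))+[.139],95.5)
s=load("wrist3");C=cloud(s)
P=cup(-.0443,-.0768)
m=(C[...,2]>.16)&(C[...,2]<.19)&(abs(C[...,0]-P[0])<.03)&(abs(C[...,1]-P[1])<.03)
m[270:]=False
v,u=np.nonzero(m);print(P,len(u),u.min(),u.max(),v.min(),v.max())
p=C[m];print(np.percentile(p,[1,50,99],axis=0).round(4))
E
```

```text
7.9 [ 0.5845 -0.1013  0.2321] 0.0438 [-0.1 -0.5 -0.2] [  9.   12.6  -9.6  -0.  -67.6  81.2]
heading z -89.98 roll -5.48 offset after roll [ 0.0925  0.0109 -0.0107] R2y [0.995 0.096 0.   ] R2z [ 0.096 -0.995  0.   ]
[ 0.59464227 -0.09244291] 1867 281 315 184 252
[[ 0.5882 -0.0996  0.1675]
 [ 0.6076 -0.0918  0.1732]
 [ 0.6242 -0.0829  0.1755]]
```

View pics/wrist3.png

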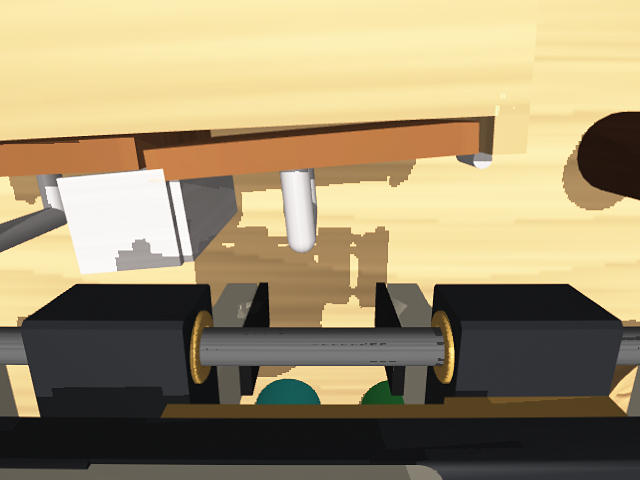

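View pics/scene3.png

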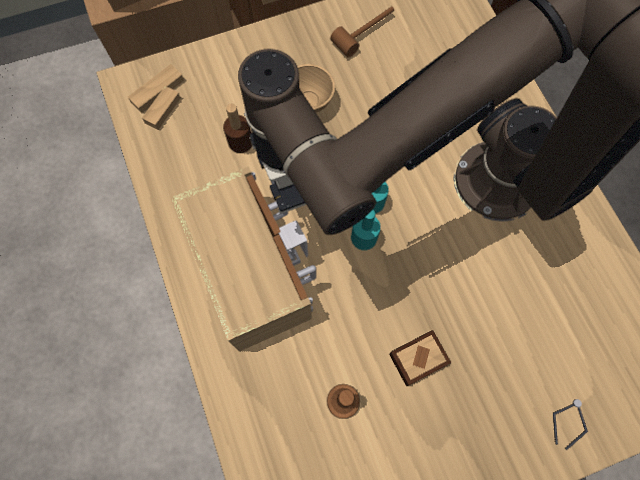

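>>> {"op": "servo_tool", "data": {"motion": [{"offset":[0,0,0],"roll":-5.5,"claw":0},{"offset":[0.01,0.0115,-0.0105],"roll":0,"claw":0},{"offset":[0.025,0,0],"roll":0,"claw":0},{"offset":[0.025,0,0],"roll":0,"claw":0},{"offset":[0.02,0,0],"roll":0,"claw":0},{"offset":[0.012,0,0],"roll":0,"claw":0},{"offset":[0,0,0],"roll":0,"claw":0}]}}

```text
clock: 8.93
tool_pos: [0.5946, -0.0926, 0.138]
orientation: [-86.2, 89.9, -170.8]
force: [1.1, 0.4, 0.1]
opening: 0.0439
```

>>> {"op": "servo_tool", "data": {"motion": [{"offset":[0,0,0],"roll":0,"claw":-1},{"offset":[0,0,0],"roll":0,"claw":-1},{"offset":[0,0,0],"roll":0,"claw":-1},{"offset":[0,0,0],"roll":0,"claw":-1},{"offset":[0,0,0],"roll":0,"claw":-1}]}}

```text
clock: 9.55
tool_pos: [0.5951, -0.0921, 0.1398]
orientation: [97.9, 90.0, 13.4]
force: [-1.1, 1.7, 4.2]
opening: 0.0149
```

```bash
cat > arc.py <<'E'
from h import *
import sys
# planned per-row offsets for arc about hinge; tool keeps heading fixed to leaf
side,step=sys.argv[1],float(sys.argv[2])
# handle relative to hinge in leaf frame: radial r, out .04. tool z = -leaf radial (active): see prints
r={'a':.095,'p':.062}[side]; 
print("radius",np.hypot(r,.04), "chord/row",2*np.hypot(r,.04)*np.sin(np.radians(step/2)))
E
python3 - <<'E'
from h import *
from plant import ctrl
o=ctrl.get_obs();p=o["tool_pos"]
h=cup(0,-.17);d=p[:2]-h;R=toolR(o)
print("hinge",h,"rel",d,"radius",np.hypot(*d),"expected",np.hypot(.095,.04),o["force"],o["moment"],o["opening"])
# in tool axes rel
print("rel tool axes",R.T@np.r_[d,0], "heading z",np.degrees(np.arctan2(R[1,2],R[0,2])))
# leaf angle: handle polar vs closed
c=tocup(p);print(c,"angle",np.degrees(np.arctan2(c[1]+.17,c[0])-np.arctan2(.095,-.04)))
for st in (8.,):
    t=np.radians(st)
    # row applies offset in tool axes before or after roll? compute both
    rel=(R.T@np.r_[d,0]);rel[0]=0
    # leaf turns anticlockwise seen from above = negative about tool x(down)
    Rx=Ro.from_euler('x',-st,degrees=True).as_matrix()
    v=Rx@rel-rel   # in tool axes before the turn
    print("roll",-st,"off(before)",v.round(4),"off(after)",(Rx.T@v).round(4))
E
```

```text
hinge [ 0.6436008  -0.18328229] rel [-0.04849297  0.09113873] radius 0.10323679480356782 expected 0.10307764064044152 [-1.05623463  1.67303527  4.18471112] [ 0.68540224  0.50837301 -0.00522029] 0.01490756760793113
rel tool axes [-1.79164297e-05 -3.95117901e-02 -9.53763803e-02] heading z -84.48638448733806
[-0.04381989 -0.07652459] angle 2.282834074455292
roll -8.0 off(before) [ 0.     -0.0129  0.0064] off(after) [ 0.     -0.0137  0.0046]
```

>>> {"op": "servo_tool", "data": {"motion": [{"offset":[0,0,0],"roll":0,"claw":0},{"offset":[0,0,0],"roll":0,"claw":0},{"offset":[-0.02,0,0],"roll":0,"claw":0},{"offset":[-0.03,0,0],"roll":0,"claw":0},{"offset":[-0.03,0,0],"roll":0,"claw":0},{"offset":[0,0,0],"roll":10.7,"claw":0},{"offset":[0,0,0],"roll":10.7,"claw":0},{"offset":[0,0,0],"roll":10.7,"claw":0},{"offset":[0,0,0],"roll":10.7,"claw":0},{"offset":[0,0,0],"roll":10.7,"claw":0},{"offset":[0,0,0],"roll":10.7,"claw":0},{"offset":[0,0,0],"roll":10.7,"claw":0}]}}

```text
clock: 11.05
tool_pos: [0.5948, -0.0924, 0.2189]
orientation: [-10.9, 90.0, -170.6]
force: [0.8, -0.1, 0.8]
opening: 0.0437
```

>>> {"op": "servo_tool", "data": {"motion": [{"offset":[0,0,0],"roll":10.7,"claw":0},{"offset":[0,0,0],"roll":10.7,"claw":0},{"offset":[0,0,0],"roll":10.7,"claw":0},{"offset":[0,0,0],"roll":10.7,"claw":0},{"offset":[0,0,0],"roll":10.7,"claw":0},{"offset":[0,0,0],"roll":10.7,"claw":0},{"offset":[0,0,0],"roll":10.7,"claw":0},{"offset":[0,0,0],"roll":10.7,"claw":0},{"offset":[0,0,0],"roll":10.7,"claw":0},{"offset":[0,0,0],"roll":8.8,"claw":0},{"offset":[0,0,0],"roll":0,"claw":0}]}}

```text
clock: 12.42
tool_pos: [0.5949, -0.0924, 0.219]
orientation: [93.3, 90.0, -171.1]
force: [0.8, -1.1, -0.1]
opening: 0.0439
```

```bash
python3 snap.py 4; python3 - <<'E'
from h import *
from plant import ctrl
o=ctrl.get_obs();goto(o,[.5951,-.0921,.139],95.5)
E
```

```text
12.43 [ 0.5949 -0.0924  0.219 ] 0.0439 [ 0.8 -1.1 -0.1] [  9.8  14.   -9.5  -0.  -66.4 -94.2]
heading z 95.56 roll 0.06 offset after roll [ 0.08   -0.0003  0.0002] R2y [-0.995 -0.096  0.   ] R2z [-0.096  0.995 -0.   ]
```

>>> {"op": "servo_tool", "data": {"motion": [{"offset":[0.03,0,0],"roll":0,"claw":0},{"offset":[0.03,0,0],"roll":0,"claw":0},{"offset":[0.02,0,0],"roll":0,"claw":0},{"offset":[0,0,0],"roll":0,"claw":0},{"offset":[0,0,0],"roll":0,"claw":-1},{"offset":[0,0,0],"roll":0,"claw":-1},{"offset":[0,0,0],"roll":0,"claw":-1},{"offset":[0,0,0],"roll":0,"claw":-1},{"offset":[0,0.0065,-0.003],"roll":-4,"claw":-1},{"offset":[0,0.0129,-0.0064],"roll":-8,"claw":-1},{"offset":[0,0.0129,-0.0064],"roll":-8,"claw":-1},{"offset":[0,0,0],"roll":0,"claw":-1}]}}

```text
clock: 13.92
tool_pos: [0.5661, -0.1145, 0.1399]
orientation: [-52.7, 90.0, 62.8]
force: [-3.4, 5.1, 5.9]
opening: 0.0154
```

```bash
cat > st.py <<'E'
from h import *
from plant import ctrl
import sys
o=ctrl.get_obs();p=o["tool_pos"];R=toolR(o);c=tocup(p)
if sys.argv[1]=='a':
    print("angle",np.degrees(np.arctan2(c[1]+.17,c[0])-np.arctan2(.095,-.04)),"rad",np.hypot(c[0],c[1]+.17)); print("tool heading-leaf", np.degrees(np.arctan2(R[1,2],R[0,2]))-92.9)
    hg=cup(0,-.17)
else:
    print("angle",np.degrees(-np.arctan2(c[1]-.17,c[0])+np.arctan2(-.062,-.04)),"rad",np.hypot(c[0],c[1]-.17),"exp",np.hypot(.062,.04)); print("tool heading", np.degrees(np.arctan2(R[1,2],R[0,2]))-92.9)
    hg=cup(0,.17)
print(o["clock"],p,o["force"],o["moment"],o["opening"],o["joint_pos"].round(1))
print("rel tool",R.T@np.r_[p[:2]-hg,0])
E
python3 st.py a
```

```text
angle 22.65220511454197 rad 0.10360692577719406
tool heading-leaf 22.559781916941688
13.925 [ 0.56614072 -0.11447582  0.13989266] [-3.43519866  5.12363705  5.92101796] [1.5882909  1.22351831 0.14955958] 0.015447792413881905 [  8.   15.5 -18.6  -0.  -55.8 -72.5]
rel tool [9.34451022e-06 4.03593751e-02 9.54228265e-02]
```

>>> {"op": "servo_tool", "data": {"motion": [{"offset":[0,0.0129,-0.0064],"roll":-8,"claw":-1},{"offset":[0,0.0129,-0.0064],"roll":-8,"claw":-1},{"offset":[0,0.0129,-0.0064],"roll":-8,"claw":-1},{"offset":[0,0.0129,-0.0064],"roll":-8,"claw":-1},{"offset":[0,0.0129,-0.0064],"roll":-8,"claw":-1},{"offset":[0,0.0129,-0.0064],"roll":-8,"claw":-1},{"offset":[0,0.0129,-0.0064],"roll":-8,"claw":-1},{"offset":[0,0,0],"roll":0,"claw":-1}]}}

```text
clock: 14.92
tool_pos: [0.5429, -0.2092, 0.1399]
orientation: [44.1, 89.9, -144.5]
force: [-4.8, 1.9, 8.9]
opening: 0.0156
```

```bash
python3 st.py a
```

```text
angle -281.2779163124088 rad 0.10401590830805019
tool heading-leaf 78.52097193027461
14.925 [ 0.54287795 -0.20924799  0.13988635] [-4.83582645  1.93203594  8.85681835] [0.57211471 1.76453312 0.35706126] 0.015597127331814797 [ -1.8  15.9 -18.1   0.1 -56.   -6.8]
rel tool [0.00012847 0.04070024 0.09572243]
```

>>> {"op": "servo_tool", "data": {"motion": [{"offset":[0,0.0129,-0.0064],"roll":-8,"claw":-1},{"offset":[0,0.0075,-0.0032],"roll":-4.5,"claw":-1},{"offset":[0,0,0],"roll":0,"claw":-1},{"offset":[0,0,0],"roll":0,"claw":0},{"offset":[0,0,0],"roll":0,"claw":0},{"offset":[0,0,0],"roll":0,"claw":0},{"offset":[-0.02,0,0],"roll":0,"claw":0},{"offset":[-0.03,0,0],"roll":0,"claw":0},{"offset":[-0.04,0,0],"roll":0,"claw":0},{"offset":[0,0,0],"roll":0,"claw":0}]}}

```text
clock: 16.18
tool_pos: [0.5526, -0.23, 0.2328]
orientation: [163.3, 89.6, -12.7]
force: [0.3, -0.5, -0.0]
opening: 0.0437
```

```bash
python3 snap.py 5 scene side;python3 st.py a; python3 - <<'E'
from h import *
from plant import ctrl
o=ctrl.get_obs();goto(o,list(cup(-.02,.022))+[.136],-87.1)
E
```

```text
16.18 [ 0.5526 -0.23    0.2328] 0.0437 [ 0.3 -0.5 -0. ] [ -3.9  13.   -9.1   0.1 -67.5   7.9]
angle -269.3521646667441 rad 0.10369133731038421
tool heading-leaf -268.91869389192254
16.275 [ 0.55070836 -0.2293571   0.22936872] [-0.57223499  0.1729522  -1.04631154] [ 0.10151378 -0.01658256 -0.00170941] 0.044170040122906075 [ -3.9  13.1  -9.4  -0.  -67.5   7.9]
rel tool [-8.56862256e-05  3.95139845e-02  9.58672578e-02]
heading z -176.02 roll -88.92 offset after roll [ 0.0935  0.075  -0.2333] R2y [0.999 0.051 0.001] R2z [ 0.051 -0.999 -0.   ]
```

View pics/side5.png

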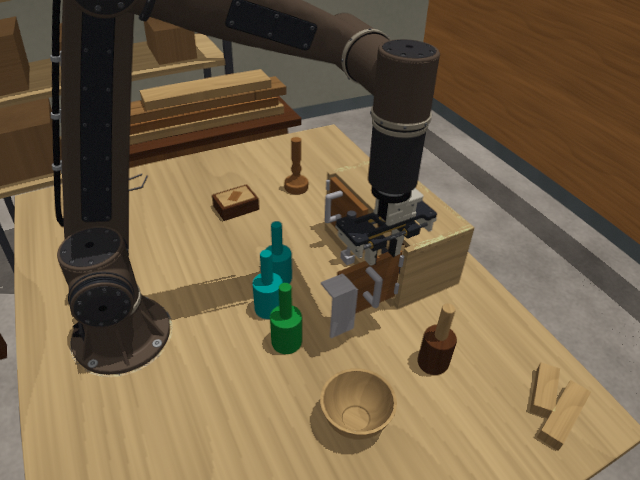

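View pics/scene5.png

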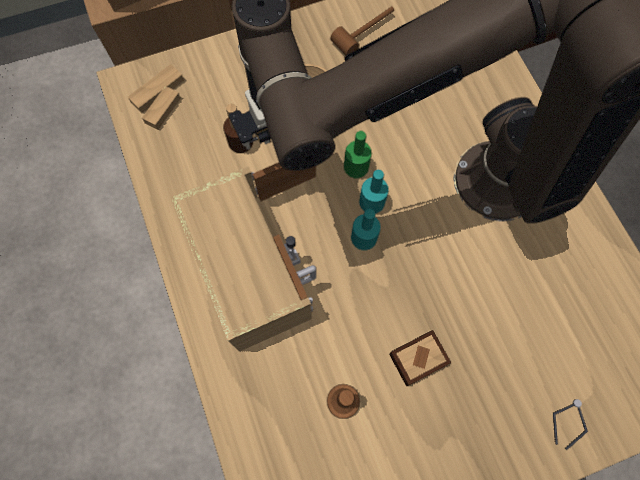

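>>> {"op": "servo_tool", "data": {"motion": [{"offset":[0,0,0],"roll":-9.9,"claw":0},{"offset":[0,0,0],"roll":-9.9,"claw":0},{"offset":[0,0,0],"roll":-9.9,"claw":0},{"offset":[0,0,0],"roll":-9.9,"claw":0},{"offset":[0,0,0],"roll":-9.9,"claw":0},{"offset":[0,0,0],"roll":-9.9,"claw":0},{"offset":[0,0,0],"roll":-9.9,"claw":0},{"offset":[0,0,0],"roll":-9.9,"claw":0},{"offset":[0,0,0],"roll":-9.7,"claw":0},{"offset":[0,0.01,-0.055],"roll":0,"claw":0},{"offset":[0,0.01,-0.055],"roll":0,"claw":0},{"offset":[0,0.01,-0.055],"roll":0,"claw":0}]}}

```text
clock: 17.77
tool_pos: [0.5717, -0.0618, 0.2279]
orientation: [-86.1, 89.9, -173.3]
force: [0.0, 0.3, -0.1]
opening: 0.0442
```

>>> {"op": "servo_tool", "data": {"motion": [{"offset":[0,0.005,-0.03],"roll":0,"claw":0},{"offset":[0,0,0],"roll":0,"claw":0}]}}

```text
clock: 18.02
tool_pos: [0.5754, -0.031, 0.2279]
orientation: [-86.6, 89.9, -173.5]
force: [0.2, -0.0, 0.5]
opening: 0.044
```

```bash
python3 snap.py 6 wrist scene side; python3 - <<'E'
from h import *
from plant import ctrl
o=ctrl.get_obs();goto(o,list(cup(-.02,.022))+[.136],-87.1)
for n in ("wrist6","scene5","side5"):
    s=load(n);C=cloud(s);P=cup(-.02,.022)
    hsv=cv2.cvtColor(s["frame"],cv2.COLOR_BGR2HSV)
    m=(C[...,2]>.15)&(C[...,2]<.18)&(np.hypot(C[...,0]-P[0],C[...,1]-P[1])<.0185)
    if n[0]=='w': m[275:]=False
    p=C[m];v,u=np.nonzero(m)
    if len(p)>5: print(n,P,len(p),u.mean(),v.mean(),np.percentile(p,[1,50,99],axis=0).round(4).tolist(),cv2.minEnclosingCircle(p[:,:2].astype(np.float32)))
E
```

```text
18.02 [ 0.5754 -0.031   0.2279] 0.044 [ 0.2 -0.   0.5] [ 16.3  11.3 -11.9  -0.  -66.9  76.7]
heading z -87.1 roll -0.0 offset after roll [ 0.0924  0.0408 -0.0389] R2y [ 0.999  0.051 -0.001] R2z [ 0.051 -0.999  0.   ]
wrist6 [0.61391257 0.00745997] 1653 254.82093163944344 182.0550514216576 [[0.6024, -0.0042, 0.1517], [0.6142, 0.0063, 0.1658], [0.6244, 0.0179, 0.1674]] ((0.6131312251091003, 0.007047879509627819), 0.01208409108221531)
scene5 [0.61391257 0.00745997] 89 290.5280898876405 241.13483146067415 [[0.6009, -0.0025, 0.1523], [0.6117, 0.0108, 0.1657], [0.6238, 0.0201, 0.1725]] ((0.6156394481658936, 0.007807442452758551), 0.015839068219065666)
side5 [0.61391257 0.00745997] 68 350.6617647058824 214.38235294117646 [[0.6023, -0.0064, 0.1548], [0.6122, 0.0023, 0.1647], [0.6256, 0.0169, 0.1696]] ((0.6146664619445801, 0.007962753996253014), 0.015226403251290321)
```

View pics/wrist6.png

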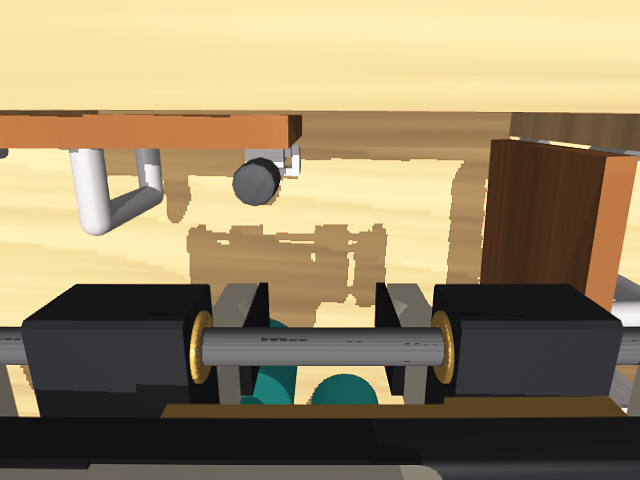

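View pics/scene6.png

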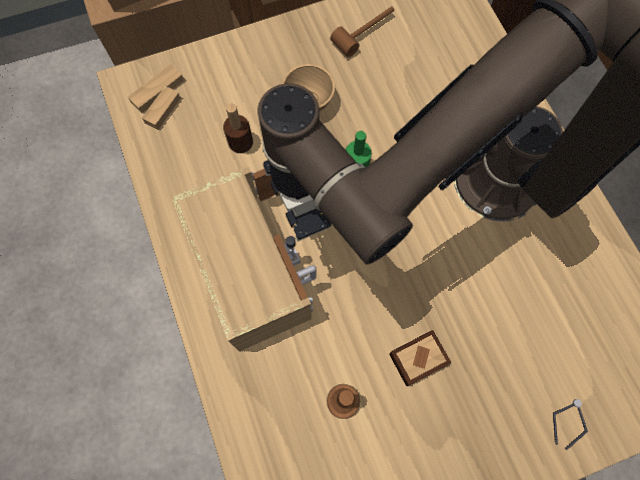

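The knob is the dark circle at wrist (256,182), giving (0.613, 0.007), radius 12 mm and top at 0.166. All of that matches. Gripping it.

>>> {"op": "servo_tool", "data": {"motion": [{"offset":[0,0.02,-0.02],"roll":0,"claw":0},{"offset":[0,0.02,-0.0185],"roll":0,"claw":0},{"offset":[0.025,0,0],"roll":0,"claw":0},{"offset":[0.025,0,0],"roll":0,"claw":0},{"offset":[0.02,0,0],"roll":0,"claw":0},{"offset":[0.015,0,0],"roll":0,"claw":0},{"offset":[0.004,0,0],"roll":0,"claw":0},{"offset":[0,0,0],"roll":0,"claw":0}]}}

```text
clock: 19.18
tool_pos: [0.6139, 0.0071, 0.1405]
orientation: [45.4, 90.0, -41.8]
force: [-0.2, 0.7, -0.1]
opening: 0.0435
```

>>> {"op": "servo_tool", "data": {"motion": [{"offset":[0,0,0],"roll":0,"claw":-1},{"offset":[0,0,0],"roll":0,"claw":-1},{"offset":[0,0,0],"roll":0,"claw":-1},{"offset":[0,0,0],"roll":0,"claw":-1},{"offset":[-0.008,0,0],"roll":0,"claw":-1},{"offset":[-0.01,0,0],"roll":0,"claw":-1},{"offset":[-0.01,0,0],"roll":0,"claw":-1},{"offset":[0,0,0],"roll":0,"claw":-1}]}}

```text
clock: 20.18
tool_pos: [0.614, 0.0075, 0.1698]
orientation: [93.6, 89.9, 6.5]
force: [-2.7, 1.7, 2.4]
opening: 0.0233
```

>>> {"op": "servo_tool", "data": {"motion": [{"offset":[-0.002,0,0],"roll":0,"claw":-1},{"offset":[-0.001,0,0],"roll":0,"claw":-1},{"offset":[0,0,0],"roll":0,"claw":-1}]}}

```text
clock: 20.55
tool_pos: [0.6138, 0.0075, 0.1711]
orientation: [-117.4, 90.0, 155.5]
force: [-0.7, 1.8, -2.6]
opening: 0.0234
```

```bash
python3 snap.py 7 wrist scene side; python3 - <<'E'
from h import *
for n in ("scene7","side7"):
    s=load(n);C=cloud(s);P=cup(-.02,.022)
    m=(C[...,2]>.15)&(C[...,2]<.22)&(np.hypot(C[...,0]-P[0],C[...,1]-P[1])<.0185)
    p=C[m];v,u=np.nonzero(m);print(n,len(p),np.percentile(p[:,2],[5,50,99]) if len(p) else 0)
E
```

```text
20.55 [0.6138 0.0075 0.1711] 0.0234 [-0.7  1.8 -2.6] [ 18.9  17.2 -11.8  -0.  -61.   74. ]
scene7 0 0
side7 104 [0.15350037 0.18615481 0.20961262]
```

View pics/side7.png

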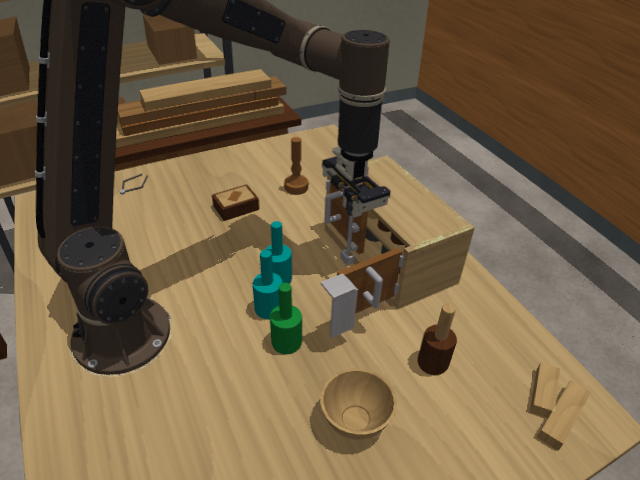

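>>> {"op": "servo_tool", "data": {"motion": [{"offset":[-0.0015,0,0],"roll":0,"claw":-1},{"offset":[-0.0015,0,0],"roll":0,"claw":-1},{"offset":[0,0,0],"roll":0,"claw":-1}]}}

```text
clock: 21.08
tool_pos: [0.6124, 0.0076, 0.1724]
orientation: [-96.6, 89.8, 176.2]
force: [1.4, 2.2, -17.4]
opening: 0.0235
```

>>> {"op": "servo_tool", "data": {"motion": [{"offset":[0,0,0],"roll":0,"claw":0},{"offset":[0,0,0],"roll":0,"claw":0},{"offset":[0,0,0],"roll":0,"claw":0},{"offset":[-0.02,0,0],"roll":0,"claw":0},{"offset":[-0.03,0,0],"roll":0,"claw":0},{"offset":[-0.02,0,0],"roll":0,"claw":0},{"offset":[0,-0.035,-0.03],"roll":0,"claw":0},{"offset":[0,0,-0.03],"roll":0,"claw":0},{"offset":[0,0,0],"roll":0,"claw":0}]}}

```text
clock: 22.2
tool_pos: [0.5759, 0.067, 0.2455]
orientation: [101.9, 89.9, 14.9]
force: [1.0, 0.2, 0.4]
opening: 0.0437
```

```bash
python3 snap.py 8 wrist; python3 - <<'E'
from h import *
from plant import ctrl
o=ctrl.get_obs();P=cup(-.04,.108);goto(o,list(P)+[.146],-87.1)
s=load("wrist8");C=cloud(s)
m=(C[...,2]>.16)&(C[...,2]<.185)&(abs(C[...,0]-P[0]-.005)<.022)&(abs(C[...,1]-P[1])<.02)
m[275:]=False
p=C[m];print(P,len(p),np.percentile(p,[1,50,99],axis=0).round(4).tolist())
q=p[p[:,0]<np.percentile(p[:,0],1)+.012];print("bar",np.percentile(q,[2,50,98],axis=0).round(4).tolist())
P=cup(-.02,.022);m=(C[...,2]>.15)&(C[...,2]<.215)&(np.hypot(C[...,0]-P[0],C[...,1]-P[1])<.0185);m[275:]=False
p=C[m];print("knob",len(p),np.percentile(p[:,2],[5,50,95]))
E
```

```text
22.2 [0.5759 0.067  0.2455] 0.0437 [1.  0.2 0.4] [ 26.   10.9 -10.1   0.  -68.9  67.1]
heading z -86.99 roll 0.11 offset after roll [ 0.0993  0.0148 -0.0254] R2y [0.999 0.051 0.002] R2z [ 0.051 -0.999 -0.   ]
[0.58958719 0.09233797] 1614 [[0.5822, 0.0851, 0.1668], [0.6005, 0.0923, 0.1732], [0.6163, 0.1006, 0.1755]]
bar [[0.5819, 0.0849, 0.1677], [0.5889, 0.0919, 0.1728], [0.594, 0.1003, 0.1751]]
knob 2210 [0.17430369 0.19686796 0.19829174]
```

View pics/wrist8.png

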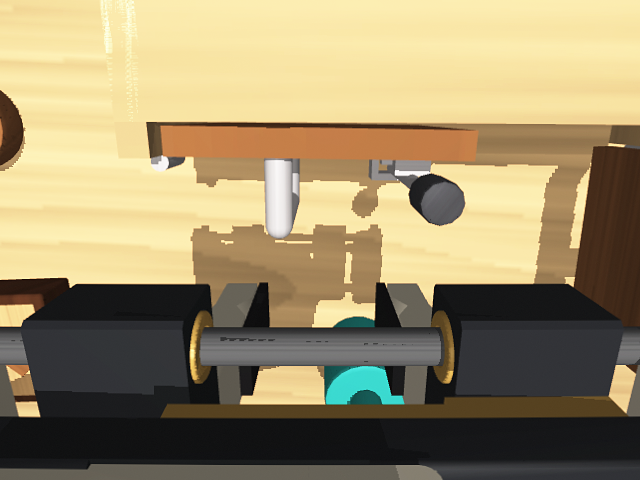

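Knob top is at 0.198, so the bolt is fully up. The passive handle is at (0.590, 0.092), as expected. Gripping it.

>>> {"op": "servo_tool", "data": {"motion": [{"offset":[0,0.0145,-0.025],"roll":0,"claw":0},{"offset":[0.025,0,0],"roll":0,"claw":0},{"offset":[0.03,0,0],"roll":0,"claw":0},{"offset":[0.025,0,0],"roll":0,"claw":0},{"offset":[0.018,0,0],"roll":0,"claw":0},{"offset":[0,0,0],"roll":0,"claw":0},{"offset":[0,0,0],"roll":0,"claw":-1},{"offset":[0,0,0],"roll":0,"claw":-1},{"offset":[0,0,0],"roll":0,"claw":-1},{"offset":[0,0,0],"roll":0,"claw":-1},{"offset":[0,0,0],"roll":0,"claw":-1}]}}

```text
clock: 23.62
tool_pos: [0.5898, 0.0924, 0.147]
orientation: [124.6, 89.8, 37.6]
force: [1.0, 4.9, 1.5]
opening: 0.0152
```

```bash
python3 st.py p
```

```text
angle -0.09660063467572763 rad 0.07361757972454325 exp 0.07378346698278687
tool heading -179.96835229719474
23.625 [0.58977757 0.0924199  0.14700713] [0.95345115 4.85228175 1.51721201] [ 1.87893242 -0.207237   -0.01018201] 0.015183245120372408 [ 27.6  16.8 -15.8  -0.  -57.3  65.3]
rel tool [-0.00019177 -0.03983958  0.06190573]
```

>>> {"op": "servo_tool", "data": {"motion": [{"offset":[0,-0.0041,-0.0029],"roll":4,"claw":-1},{"offset":[0,-0.0082,-0.0062],"roll":8,"claw":-1},{"offset":[0,-0.0082,-0.0062],"roll":8,"claw":-1},{"offset":[0,0,0],"roll":0,"claw":-1}]}}

```text
clock: 24.12
tool_pos: [0.57, 0.1087, 0.147]
orientation: [134.8, 89.9, 27.7]
force: [2.4, 3.7, 0.9]
opening: 0.015
```

```bash
python3 st.py p
```

```text
angle 19.889685377553914 rad 0.0737720422280932 exp 0.07378346698278687
tool heading -199.98762836936362
24.125 [0.57003726 0.10868349 0.1470212 ] [2.40829258 3.69346852 0.87054916] [ 1.01284517 -0.67961079  0.01685465] 0.01502503001402037 [ 30.1  15.3 -17.9   0.  -56.6  42.8]
rel tool [-0.00016895 -0.03988755  0.06205859]
```

Tracking well. Another 71° to about 91°.

>>> {"op": "servo_tool", "data": {"motion": [{"offset":[0,-0.0082,-0.0062],"roll":8,"claw":-1},{"offset":[0,-0.0082,-0.0062],"roll":8,"claw":-1},{"offset":[0,-0.0082,-0.0062],"roll":8,"claw":-1},{"offset":[0,-0.0082,-0.0062],"roll":8,"claw":-1},{"offset":[0,-0.0082,-0.0062],"roll":8,"claw":-1},{"offset":[0,-0.0082,-0.0062],"roll":8,"claw":-1},{"offset":[0,-0.0082,-0.0062],"roll":8,"claw":-1},{"offset":[0,-0.0082,-0.0062],"roll":8,"claw":-1},{"offset":[0,-0.0071,-0.0053],"roll":7,"claw":-1},{"offset":[0,0,0],"roll":0,"claw":-1}]}}

```text
clock: 25.38
tool_pos: [0.5627, 0.1936, 0.147]
orientation: [-44.2, 90.0, 137.7]
force: [-5.6, 3.6, 7.5]
opening: 0.0152
```

```bash
python3 st.py p
```

```text
angle -269.5520898923067 rad 0.07377783733972432 exp 0.07378346698278687
tool heading -270.95568656632054
25.375 [0.56274947 0.19359021 0.14699309] [-5.61262907  3.59889934  7.51064832] [ 1.40693517  1.96707412 -0.03166858] 0.015167120324415364 [ 37.8  16.7 -15.9  -0.  -57.4 -35.8]
rel tool [ 4.12827455e-05 -3.94459461e-02  6.23472928e-02]
```

>>> {"op": "servo_tool", "data": {"motion": [{"offset":[0,0,0],"roll":0,"claw":0},{"offset":[0,0,0],"roll":0,"claw":0},{"offset":[0,0,0],"roll":0,"claw":0},{"offset":[-0.02,0,0],"roll":0,"claw":0},{"offset":[-0.04,0,0],"roll":0,"claw":0},{"offset":[-0.05,0,0],"roll":0,"claw":0},{"offset":[-0.02,0,0],"roll":0,"claw":0},{"offset":[0,0,0],"roll":0,"claw":0}]}}

```text
clock: 26.38
tool_pos: [0.5637, 0.1931, 0.2782]
orientation: [-151.5, 89.8, 30.4]
force: [0.5, -0.3, -1.5]
opening: 0.0439
```

```bash
python3 snap.py 9 scene side wrist; python3 - <<'E'
from h import *
from plant import ctrl
o=ctrl.get_obs();goto(o,[.4,.5,.27],0); print(toolR(o).round(2))
E
```

```text
26.38 [0.5637 0.1931 0.2782] 0.0439 [ 0.5 -0.3 -1.5] [ 37.7  11.4  -5.2   0.  -73.2 -35.8]
heading z -178.1 roll 1.9 offset after roll [ 0.0051 -0.3074  0.1625] R2y [ 0.    -1.     0.001] R2z [-1.     0.     0.002]
[[-0.    0.03 -1.  ]
 [-0.   -1.   -0.03]
 [-1.    0.    0.  ]]
```

View pics/side9.png

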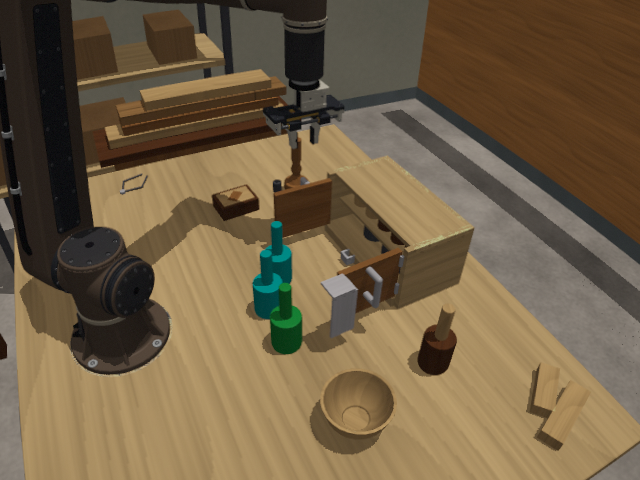

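View pics/scene9.png

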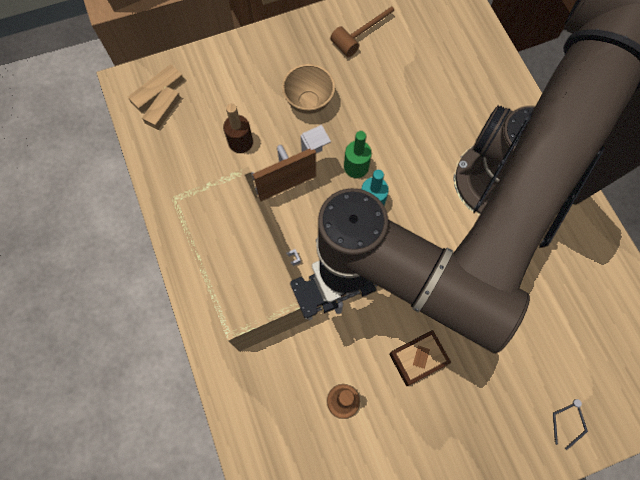

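Both leaves stand square, and the knob is up at side (277,186). I'll move the arm away and do a final check.

>>> {"op": "servo_tool", "data": {"motion": [{"offset":[0,-0.05,0.03],"roll":0,"claw":0},{"offset":[0,-0.06,0.03],"roll":0,"claw":0},{"offset":[0,-0.06,0.03],"roll":0,"claw":0},{"offset":[0,-0.06,0.03],"roll":0,"claw":0},{"offset":[0,-0.06,0.03],"roll":0,"claw":0},{"offset":[0,-0.03,0],"roll":0,"claw":0},{"offset":[0,0,0],"roll":0,"claw":0}]}}

```text
clock: 27.4
tool_pos: [0.4101, 0.4932, 0.2737]
orientation: [62.5, 89.8, -115.5]
force: [-0.0, -1.3, -1.2]
opening: 0.0439
```

```bash
python3 snap.py 10 scene side; python3 - <<'E'
from h import *
for n in ("scene10","side10"):
    C=cloud(load(n));c=np.stack([(C[...,:2]-CO)@CX,(C[...,:2]-CO)@CY],-1);z=C[...,2]
    for nm,y0 in(("active",-.17),("passive",.17)):
        # leaf top edge strip
        m=(abs(z-.178)<.006)&(c[...,0]<-.03)&(c[...,0]>-.14)&(abs(c[...,1]-y0*.97)<.022)
        p=c[m].astype(np.float32)
        if len(p)>10:
            l=cv2.fitLine(p,cv2.DIST_HUBER,0,.01,.01).ravel();print(n,nm,len(p),"line angle from -x (deg)",np.degrees(np.arctan2(l[1],l[0])).round(1),p.mean(0))
    P=(-.148,.19);m=(np.hypot(c[...,0]-P[0],c[...,1]-P[1])<.02)&(z>.15)
    print("knob",m.sum(),np.percentile(z[m],[5,50,95]) if m.sum() else 0, c[m].mean(0))
    for nm,q,r,lo,hi in(("mallet",(.63,-.374),.05,.15,.22),("bowl",(.4,-.429),.09,.02,.09),("box",(.413,.364),.09,.02,.06),("cand",(.627,.388),.05,.15,.2)):
        m=(np.hypot(C[...,0]-q[0],C[...,1]-q[1])<r)&(z>lo)&(z<hi);p=C[m]
        print(nm,len(p),p[:,2].max().round(3) if len(p) else 0,np.round(cv2.minAreaRect(p[:,:2].astype(np.float32))[0],3) if len(p) else 0)
E
```

```text
27.4 [0.4101 0.4932 0.2737] 0.0439 [-0.  -1.3 -1.2] [ 67.6  16.1   0.5  -0.  -74.6 -65.6]
scene10 active 335 line angle from -x (deg) 2.3 [-0.08507976 -0.16374171]
scene10 passive 373 line angle from -x (deg) 0.3 [-0.08259784  0.16560817]
knob 137 [0.16270486 0.1941166  0.19979693] [-0.14787629  0.19041323]
mallet 145 0.191 [ 0.629 -0.373]
bowl 1584 0.089 [ 0.399 -0.428]
box 1863 0.055 [0.412 0.364]
cand 196 0.186 [0.626 0.39 ]
side10 active 364 line angle from -x (deg) 3.9 [-0.0870446  -0.16756923]
side10 passive 242 line angle from -x (deg) -0.2 [-0.08624344  0.16126385]
knob 108 [0.17308776 0.18936026 0.19952971] [-0.14710986  0.18711861]
mallet 271 0.189 [ 0.631 -0.375]
bowl 3205 0.084 [ 0.403 -0.427]
box 967 0.051 [0.416 0.364]
cand 134 0.181 [0.63  0.388]
```

View pics/scene10.png

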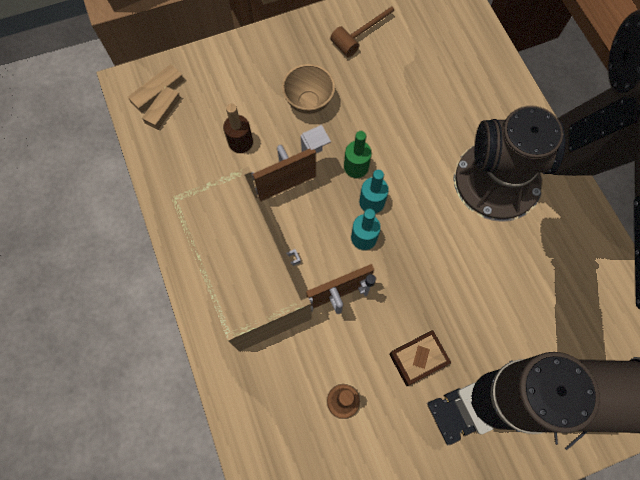

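View pics/side10.png

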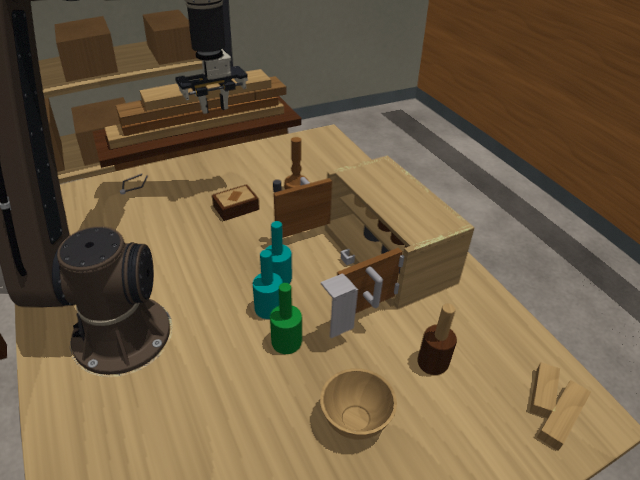

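```bash
python3 -c "
from plant import ctrl
print(ctrl.close_job())"
```

```text
the job is handed in; nothing more can be done
None
```

The cupboard is open and the job was handed in at 27.5 s. No verdict is reported, so the figures below are my own last checks.

**What I did, in order:**
1. I moved the dark-headed mallet from in front of the doors to (0.63, -0.374), beyond the active-leaf side of the cupboard, and stood it upright.
2. I swung the active leaf open by its handle.
3. I lifted the bolt to its stop.
4. I swung the passive leaf open by its handle and moved the arm away.

On the first active-handle grip the last joint would have run out of range. I let go, turned the gripper half round and gripped again before moving the leaf.

**Final checks (scene and side cameras):**
- **Active leaf:** about 90.5° from the arm pose, but 92–94° from the camera line fits, so these differ by 2–4°.
- **Passive leaf:** about 90°, with both methods agreeing.
- **Bolt:** knob top at about 0.198 m, which is fully up.
- **Mallet:** standing upright and clear of both doors.
- **Bowl, inlaid box and candlestick:** within about 2 mm of their first measured positions.
- **Green and turquoise look-alikes:** I never touched them, and they look unmoved in the pictures.
- **Forces:** the highest force component I read was about 17 N, when the bolt met its stop.

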